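Cover a parts tin and present its code label to the stock reader

ROBOT

A 6-joint arm with a two-finger parallel gripper is mounted at the origin on the work surface. World frame = base frame: x ahead of the robot, y to its left, z up, the work surface at z = 0. Lengths are in mm, angles in degrees, forces in N, time in s.
With the tool pointing down it reaches from about 300 to 850 mm from the base axis. Payload 4.2 kg.
Tool frame: the origin (TCP) lies midway between the tips of the shut fingers; the grasp point (between the pads) lies env.hold_point_z behind it (env.hold_point_z is the distance from the TCP to the grasp point, in mm); z points along the fingers, y is the line along which they close (so a half turn about z gives the same grasp; the last joint's range is limited). The gripper opens to 91 mm and grips with 3 to 60 N. Pads are 32 mm wide; open, the fingers measure 118 mm over their backs; the gripper's body (76 mm by 178 mm) begins 60 mm behind the grasp point.
Start: joints at [-65.317, 18.312, 89.639, -0, 72.044, -1.146], TCP at [250.525, -517.572, 213.976] pointing down, gripper open.
Joint ranges: [-177.97, 177.97], [-48.28, 115.42], [12.27, 149.76], [-77.06, 257.06], [2.81, 150.46], [-146.56, 146.56]. Speed limits (degrees/s): [147.25, 147.25, 180, 180, 180, 180].

INTERFACE

Orientations are given as [roll, pitch, yaw] about the fixed x, y, z axes, in that order (R = Rz(yaw) Ry(pitch) Rx(roll)).
In Python, from workcell import env, viewer, spotter gives the robot as it stands.
- The arm moves only by the tool apply_moves, never from a script. Its arguments are lists of equal length, an entry for each row: "delta_pos": the shift along the world's x, y, z normalised to -1 to 1, where 1 is 120 mm, a list of three; "rot": the turn, a rotation vector about the world's x, y, z normalised to -1 to 1, where 1 is 1.5 rad, a list of three; "hand": the opening, from 0 (shut) to 1 (fully open). A call has 1 to 10 rows; each row is the pose to reach, as a shift and turn from the pose commanded when the call began; what a row does not reach only later rows make up. A row lasts 1/12 s, in which the tool goes at most 41.7 mm and 7.16 degrees, less where a joint would pass 70% of its speed; a pose out of reach is approached as far as the arm can. A call with a number of a shift or a turn outside -1 to 1 is refused whole. A call with a gripper value outside its range is refused whole. The fingers move at their own pace and stop on an object; "newtons" is the grip in N (left out, the last holds). Time passes only in rows, so rows that repeat a pose let the fingers close. It gives the time, the measured TCP pose, the force, the opening and the grip force at its end, in the units of the state.
- env.state(): the state, without advancing time (a new reading comes with each control period).
- viewer.grab_frame(name): name is "scene" or "top" or "wrist"; returns a dict with "pixels" (400x640x3 uint8, red, green, blue), "camera_matrix" (3x3 intrinsics, pixels), "k1" (the pictures are not rectified: a ray, as slopes to the right and down, at radius r is drawn at 1 + k1 r^2 times it, then the intrinsics apply), "R" (3x3) and "t" (3): a world point X has camera coordinates R X + t; the wrist camera has in their place "mount" (4x4, takes a point from camera to tool coordinates, whose origin is the TCP and whose axes are the flange's). Camera axes: x right, y down, z forward; pixel columns grow to the right and rows downward; lengths in mm; the calibration is good to about 2 mm. A picture is of the moment at which its call begins: read the wrist's pose just before it. There is no depth.
- env.job_done(): hands the job in; it is judged then, once.
Trained networks look in a picture, given as the dict that the camera call returned (one of the last four; its "shot" number tells which), for a name from the list of things; names that differ only in an ending like _2 or _b are one class to them, and where a whole thing is asked for, a point or a joint stands for the part that bears it (a point fixed in the world has none). Each returns a list of dicts, best first, with "score" (0 to 1); they miss things now and then, are a little off and sometimes report something else, mostly with a low value. They report only what shows in the picture. A call takes as long as a camera call. They do not tell look-alikes from the thing itself.
- spotter.trace(picture, query): "mask" (400x640 bool, what is visible of it) and "box" ([centre column, centre row, width, height] in pixels, round what is visible of it).
- spotter.landmark_of(picture, query): "position" ([column, row] in pixels: a listed point, or the origin of a listed thing).
The state is a dict: "time_s": time; "qpos": joint angles; "qvel": joint speeds; "effort": joint torques, N m; "ee_pos": TCP position; "ee_rot": TCP orientation; "force": force on the tool from outside, world axes, zero at the start; "torque": the same for the moment, N m; "gripper_width": finger opening in mm; "gripper_force": force on a finger pad.
Only numpy, scipy, OpenCV 4.12 (cv2) and the standard library are available. Lean on these libraries where they do the work, as an engineer would, in place of code of your own. Each camera call takes 0.05 s, during which the arm holds its last target. There are 200 camera calls.

TASK

Book the blue parts tin back into stock: put its loose yellow lid on so that it sits seated and level, and stand the tin upright inside the reading circle with its striped code label squarely facing the reader's window. Whatever already stands on the circle has to come off first; if that is the amber jar, stand it upright somewhere on the bench clear of the circle. Set things down rather than dropping them, keep the tin upright, and leave the solder spool, the spray can and the multimeter where they are.

Things in the scene. Friction and masses are not known exactly. Their poses are not given: they have to be found in the camera images.
- tin: Open blue tin, diameter 62 (54 inside), 100 high, 0.15 to 0.31 kg, upright on a flat dark mat. Origin: centre of underside, at bench height; z up; x out through the middle of its striped white label (60 tall, 38 wide). Orange rim tab on the label side, black stripe at its back (-x). Starts at any yaw, spool and spray can either side of it, 85 to 105 between centres.
- tin_label (a point): Centre of the striped label, on the tin's wall, 31 from the axis along the tin's +x and 52 above the underside.
- lid: Loose lid, 0.06 kg, plug down. Origin: centre of plug's underside; z up. Grey plug diameter 49, height 8; yellow disc diameter 59 from 8 to 12 up; black knob diameter 20 from 12 to 32 up. Starts on the reading circle or mid-bench. Seated: disc on the tin's rim, plug inside (2.5 play all round), origin 92 above the tin's.
- scanner: Fixed grey code reader. Origin: centre of its reading circle (white, red edge, diameter 82, flat on the bench); z up; x from circle to reader, so its window looks along -x. Housing x 85 to 165, y -50 to 50, 78 high. Low side guard x -40 to 85, y 75 to 83, 50 high. The tin's label faces the window when the tin's x points along this x.
- scan_window (a point): Centre of the reader's dark window (a red line runs across it), on the housing's face, 85 from the circle's centre along x and 45 up.
- jar: Closed amber jar, 0.17 to 0.35 kg: body diameter 56, black cap diameter 60 from 70 to 90 up, 90 high. Origin: centre of underside; z up. Starts on the reading circle or mid-bench, whichever the lid does not; mid-bench it may stay.
- spool: Bystander: solder spool standing on its flange, diameter 60, height 60, next to the tin. Origin: centre of its underside. Leave alone.
- spray: Bystander: red spray can with a white cap, diameter 52, height 150, next to the tin on its other side. Origin: centre of its underside. Leave alone.
- meter: Bystander: yellow multimeter lying on its back, 170 along its x, 80 wide, 40 high (48 at its dial). Origin: centre of its underside. Leave alone.
Mind the look-alikes: they are no part of the job. There is more than one size of the tin; the job needs the larger.

How it is judged (in metres and radians):
At the end, for the whole second after the job is handed in: Tin upright on the bench, within 12 mm of the circle's centre, label facing the window within 0.26 rad. Lid on its rim: centred within 6 mm, level within 0.05 rad, origin 89 to 94.5 mm above the tin's. Jar upright on the bench, over 71 mm from the circle's centre. All at rest (horizontal distance between tin and scanner below 0.012 m and height (world z) of each of tin, jar below 0.004 m and angle between each of tin, jar's own z axis and vertical below 0.05 rad and angle between the x axis of tin and the x axis of scanner, either way round below 0.26 rad and horizontal distance between tin_label and scan_window below 0.08 m and horizontal distance between lid and tin below 0.006 m and z of lid in the frame of tin between 0.089 and 0.0945 m and angle between the z axis of lid and the z axis of tin, either way round below 0.05 rad and angle between lid's own z axis and vertical below 0.08 rad and height (world z) of jar above -0.004 m and horizontal distance between jar and scanner above 0.071 m and linear speed of each of tin, lid, jar below 0.02 m/s); the robot touches nothing.
It fails at once if the spool, spray can or multimeter is shifted more than 20 mm or tipped ((distance of spool from where it was at the start of the episode above 0.02 m or angle between spool's own z axis and vertical above 0.2 rad) or (distance of spray from where it was at the start of the episode above 0.02 m or angle between spray's own z axis and vertical above 0.2 rad) or (distance of meter from where it was at the start of the episode above 0.02 m or angle between meter's own z axis and vertical above 0.2 rad)).
It fails at once if the tin is tipped more than 0.5 rad (angle between tin's own z axis and vertical above 0.5 rad).
It fails at once if the tin is dropped (out of the fingers and moving faster than 0.5 m/s) (contact force between the fingers and tin below 0.05 N and linear speed of tin above 0.5 m/s).
It fails at once if the jar is dropped (out of the fingers and moving faster than 0.5 m/s) (contact force between the fingers and jar below 0.05 N and linear speed of jar above 0.5 m/s).
It fails at once if the lid is dropped (touched by neither fingers nor tin and moving faster than 0.5 m/s) (contact force between the fingers and lid below 0.05 N and contact force between lid and tin below 0.01 N and linear speed of lid above 0.5 m/s).
It also fails if it takes over 72 s, if anything falls off the work surface, if the arm or the gripper's body presses on something with over 40 N, if the wrist force passes 120 N, or if a joint passes its speed limit or range.

## Working session

There is one attempt and no reset: what is moved stays moved. The work goes in short steps, Python scripts to look and compute and a tool call to move; the robot and the scene stay as the last step left them, time stands still between calls to the robot, and variables do not carry over. Pictures are saved under pics/ and viewed, at most 10 in all, crops included, and the job is handed in when it is done.

Besides the shell and the picture viewer there is one more tool, called by a JSON object that holds its "fn" and its "kwargs". apply_moves: Moves the arm, as the interface text tells. Its arguments: {"type":"object","properties":{"delta_pos":{"type":"array"},"rot":{"type":"array"},"hand":{"type":"array"},"newtons":{"type":"number"}},"required":["delta_pos","rot","hand"]}

```bash
mkdir -p pics; cat > h.py <<'E'
import numpy as np, cv2
from workcell import env, viewer, spotter
from scipy.spatial.transform import Rotation as Ro
def rays(f,pts,st=None):
    K=np.array(f["camera_matrix"],float);k=f["k1"]
    p=(np.array(pts,float).reshape(-1,2)-[K[0,2],K[1,2]])/[K[0,0],K[1,1]]
    p=cv2.undistortPoints(np.array(pts,float).reshape(-1,1,2),K,np.array([k,0,0,0.])).reshape(-1,2)
    d=np.c_[p,np.ones(len(p))]
    if "R" in f and f["R"] is not None:
        R=np.array(f["R"]);t=np.array(f["t"]); return -R.T@t,d@R
    M=np.array(f["mount"]);T=Ro.from_euler('xyz',st["ee_rot"],degrees=True).as_matrix()
    return T@M[:3,3]+np.array(st["ee_pos"]),d@(T@M[:3,:3]).T
def onz(f,pts,z,st=None):
    o,d=rays(f,pts,st); return o+d*((z-o[2])/d[:,2])[:,None]
def proj(f,X,st=None):
    X=np.array(X,float).reshape(-1,3)
    if "R" in f and f["R"] is not None: c=X@np.array(f["R"]).T+np.array(f["t"])
    else:
        M=np.array(f["mount"]);T=Ro.from_euler('xyz',st["ee_rot"],degrees=True).as_matrix()
        c=((X-np.array(st["ee_pos"]))@T-M[:3,3])@M[:3,:3]
    p=c[:,:2]/c[:,2:];r2=(p**2).sum(1,keepdims=True);p=p*(1+f["k1"]*r2);K=np.array(f["camera_matrix"])
    return p*[K[0,0],K[1,1]]+[K[0,2],K[1,2]]
def save(f,n,crop=None,s=1):
    im=np.array(f["pixels"])[...,::-1]
    if crop: im=im[crop[1]:crop[3],crop[0]:crop[2]]
    cv2.imwrite("pics/"+n,cv2.resize(im,None,fx=s,fy=s,interpolation=cv2.INTER_CUBIC))
E
python3 - <<'E'
from h import *
print(env.state(),env.hold_point_z)
fs={n:viewer.grab_frame(n) for n in("scene","top")}
print({k:(v if k!="pixels" else 0) for k,v in fs["top"].items()})
for n,f in fs.items():
    save(f,n+".png")
    for q in["tin","tin_label","lid","scanner","scan_window","jar","spool","spray","meter"]:
        r=spotter.landmark_of(f,q)
        print(n,q,[(np.round(a["position"]),round(a["score"],2),np.round(onz(f,a["position"],{"tin_label":52,"scan_window":45}.get(q,0))[0,:2])) for a in r[:4]])
E
```

```text
{'time_s': 0.0, 'qpos': array([-6.53193096e+01,  1.83520101e+01,  8.97066190e+01, -1.23521185e-03,
        7.20421542e+01, -1.14697689e+00]), 'qvel': array([ 0.02405146,  0.01005024, -0.15345613, -0.0249111 , -0.00063001,
       -0.07375014]), 'effort': array([ 7.28920968e-04, -4.12468421e+01, -2.31972885e+01,  7.27319601e-02,
        4.57161048e-02, -1.52920456e-04]), 'ee_pos': array([ 250.28474962, -517.11708783,  213.11512535]), 'ee_rot': array([-1.79899213e+02, -8.43267301e-04,  2.58280484e+01]), 'force': array([0.45498292, 0.35535922, 0.01511044]), 'torque': array([ 0.02361148, -0.00234245, -0.05784471]), 'gripper_force': 0.0, 'gripper_width': 91.39482199516368} 18.8
{'pixels': 0, 'camera_matrix': array([[384.55664812,   0.        , 314.03627036],
       [  0.        , 384.55664812, 195.78492077],
       [  0.        ,   0.        ,   1.        ]]), 'k1': -0.003632202855905788, 'R': array([[ 0.12252169, -0.99245628,  0.00435623],
       [-0.9667233 , -0.1203358 , -0.2257551 ],
       [ 0.22457627,  0.02344863, -0.97417435]]), 't': array([-54.29067536, 612.1224526 , 915.89106266]
[... 768 characters left out ...]
2., 250.]), 0.95, array([ 518., -281.])), (array([436., 194.]), 0.7, array([ 676., -309.]))]
top tin_label [(array([429., 237.]), 0.93, array([ 548., -283.])), (array([446., 195.]), 0.62, array([ 663., -321.]))]
top lid []
top scanner [(array([219., 234.]), 0.98, array([494., 264.]))]
top scan_window [(array([194., 208.]), 0.75, array([548., 328.])), (array([320., 155.]), 0.75, array([735.,  19.]))]
top jar [(array([310., 240.]), 0.57, array([509.,  19.]))]
top spool [(array([387., 254.]), 0.72, array([ 495., -189.])), (array([421., 244.]), 0.51, array([ 533., -277.]))]
top spray [(array([465., 252.]), 0.62, array([ 528., -395.]))]
top meter [(array([321., 158.]), 0.74, array([741.,  18.]))]
```

View pics/scene.png

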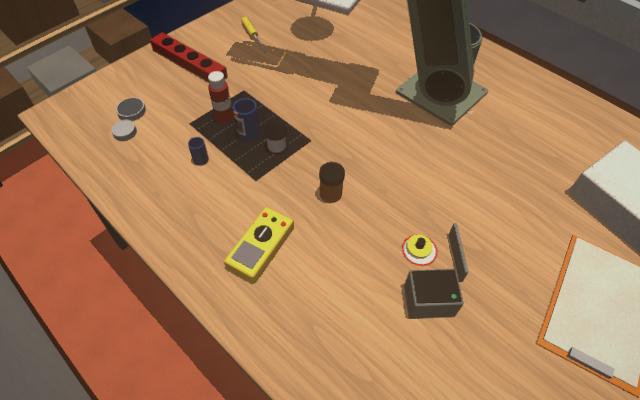

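View pics/top.png

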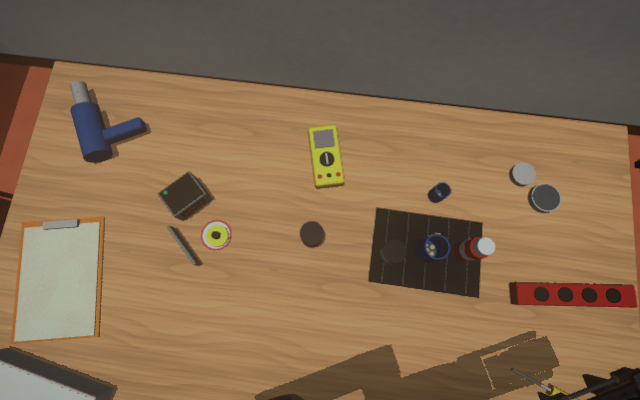

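Candidates for "tin": the large blue tin on the mat at top (436,247) / scene (245,118), and a small blue tin at top (440,193) / scene (198,150). I choose the one on the mat, between the spool (top 393,250) and the spray can (top 478,248). The lid is on the circle at top (216,235). The grey and dark discs at top (523,174) and (545,198) are look-alike lids. The jar at top (312,234) is mid-bench and can stay. Next I move to check the tin up close.

{"fn": "apply_moves", "kwargs": {"delta_pos": [[0.3, 0.3, 0.3], [0.6, 0.6, 0.6], [0.8, 0.9, 0.9], [0.8, 1, 1], [0.8, 1, 1]], "rot": [[0, 0, 0], [0, 0, 0], [0, 0, 0], [0, 0, 0], [0, 0, 0]], "hand": [1, 1, 1, 1, 1]}}

```text
time_s: 1.42
ee_pos: [348.0, -395.8, 336.6]
ee_rot: [179.9, -0.1, 25.9]
force: [0.7, 0.1, 0.1]
gripper_width: 90.8
gripper_force: 0.0
```

{"fn": "apply_moves", "kwargs": {"delta_pos": [[0.3, 0.3, 0.1], [0.6, 0.6, 0.2], [0.7, 0.9, 0.3], [0.7, 1, 0.3], [0.7, 1, 0.3], [0.7, 1, 0.3]], "rot": [[0, 0, 0], [0, 0, 0], [0, 0, 0], [0, 0, 0], [0, 0, 0], [0, 0, 0]], "hand": [1, 1, 1, 1, 1, 1]}}

```text
time_s: 1.92
ee_pos: [431.0, -276.6, 370.5]
ee_rot: [179.9, -0.0, 26.0]
force: [0.4, -0.4, -0.2]
gripper_width: 91.2
gripper_force: 0.0
```

```bash
cat > look.py <<'E'
from h import *
import sys
def look(qs,name=None):
    st=env.state();f=viewer.grab_frame("wrist")
    print(st["time_s"],np.round(st["ee_pos"],1),np.round(st["ee_rot"],1))
    for q,z in qs:
        print(q,[(np.round(a["position"],1),round(a["score"],2),np.round(onz(f,a["position"],z,st)[0,:2],1)) for a in spotter.landmark_of(f,q)[:3]])
    if name: save(f,name)
    return st,f
E
python3 - <<'E'
from look import *
st,f=look([("tin",0),("tin_label",52),("spool",0),("spray",0)],"w1.png")
print(f["mount"])
E
```

```text
1.9167 [ 431.  -276.6  370.5] [179.9  -0.   26. ]
tin [(array([391.4,  44.9]), 0.93, array([ 668.8, -305.7])), (array([344.2, 123.1]), 0.55, array([ 514.9, -292.4]))]
tin_label [(array([354.4, 101.5]), 0.65, array([ 551.6, -286.9])), (array([412.9,  45.6]), 0.56, array([ 666.7, -330.9]))]
spool [(array([292.5, 106.2]), 0.95, array([ 499.9, -192.7]))]
spray [(array([390.9, 139.9]), 0.57, array([ 526.3, -386.7]))]
[[-1.01606853e-03 -9.62892205e-01 -2.69884362e-01  7.58690928e+01]
 [ 9.99999483e-01 -9.86356017e-04 -2.45710723e-04  9.82488611e-02]
 [-2.96091240e-05 -2.69884472e-01  9.62892710e-01 -1.70719379e+02]
 [ 0.00000000e+00  0.00000000e+00  0.00000000e+00  1.00000000e+00]]
```

View pics/w1.png

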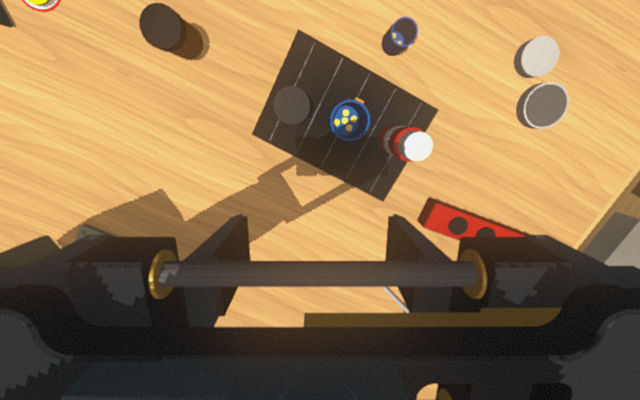

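The wrist view shows the large open tin at (350,120), with its orange tab at (358,99). It stands between the spool (292,105) and the spray can (410,145). The small look-alike is at (400,37). The choice is confirmed, and the lid comes first.

{"fn": "apply_moves", "kwargs": {"delta_pos": [[0, 0.34, 0], [0, 0.68, 0], [0.1, 1, 0]], "rot": [[0, 0, 0.07], [0, 0, 0.15], [0, 0, 0.2]], "hand": [0.7, 0.5, 0.5]}}

```text
time_s: 2.42
ee_pos: [440.7, -157.5, 369.9]
ee_rot: [-179.9, 0.0, 43.0]
force: [1.0, 0.1, 0.0]
gripper_width: 73.8
gripper_force: 0.0
```

{"fn": "apply_moves", "kwargs": {"delta_pos": [[0, 0.34, 0], [0, 0.68, 0], [0, 1, 0]], "rot": [[0, 0, 0.05], [0, 0, 0.1], [0, 0, 0.1]], "hand": [0.5, 0.5, 0.5]}}

```text
time_s: 2.67
ee_pos: [442.2, -36.6, 369.7]
ee_rot: [-180.0, 0.0, 51.6]
force: [0.4, -0.5, 0.6]
gripper_width: 54.0
gripper_force: 0.0
```

{"fn": "apply_moves", "kwargs": {"delta_pos": [[0, 0.34, 0], [0, 0.68, 0], [0, 1, 0]], "rot": [[0, 0, 0], [0, 0, 0], [0, 0, 0]], "hand": [0.5, 0.5, 0.5]}}

```text
time_s: 2.92
ee_pos: [442.3, 83.5, 369.8]
ee_rot: [180.0, -0.0, 51.5]
force: [1.1, 0.2, -0.1]
gripper_width: 45.2
gripper_force: 0.0
```

{"fn": "apply_moves", "kwargs": {"delta_pos": [[0, 0.34, -0.2], [0, 0.68, -0.4], [0, 1, -0.6], [0, 1, -0.6], [0, 1, -0.6]], "rot": [[0, 0, 0], [0, 0, 0], [0, 0, 0], [0, 0, 0], [0, 0, 0]], "hand": [0.5, 0.5, 0.5, 0.5, 0.5]}}

```text
time_s: 3.33
ee_pos: [441.7, 203.6, 295.2]
ee_rot: [-179.8, 0.3, 51.8]
force: [-0.4, -0.7, -0.5]
gripper_width: 45.6
gripper_force: 0.0
```

```bash
python3 - <<'E'
from look import *
st,f=look([("lid",0),("scanner",0),("scan_window",45),("scan_window",0)],"w2.png")
E
```

```text
3.3333 [441.7 203.6 295.2] [-179.8    0.3   51.8]
lid [(array([312.7, 114.9]), 0.71, array([485.2, 272.2]))]
scanner [(array([315.6, 110.5]), 0.75, array([493. , 274.6])), (array([416. , 221.6]), 0.31, array([515.9,  15.9]))]
scan_window [(array([323.9,  46.1]), 0.8, array([553.6, 332.2]))]
scan_window [(array([323.9,  46.1]), 0.8, array([560.4, 339.5]))]
```

View pics/w2.png

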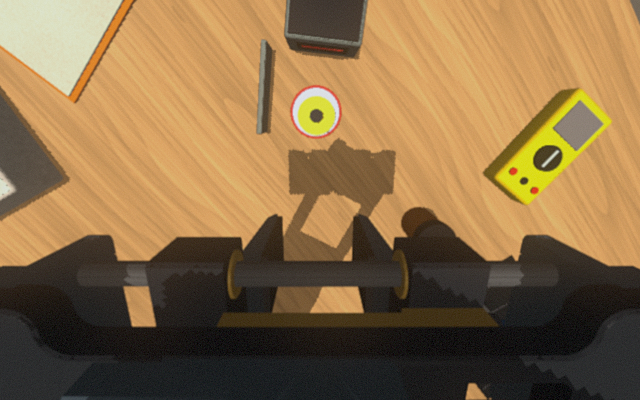

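The lid (yellow disc at (316,115)) lies on the red-edged circle, centred near (316,111). The reader's window and red line are at (325,47), and the guard is at (264,87).

```bash
cat > seg.py <<'E'
from look import *
def hsv(f): return cv2.cvtColor(np.ascontiguousarray(f["pixels"]),cv2.COLOR_RGB2HSV)
def win(m,x0,y0,x1,y1):
    o=np.zeros(m.shape,bool);o[y0:y1,x0:x1]=m[y0:y1,x0:x1];ys,xs=np.nonzero(o);return np.c_[xs,ys].astype(float)
def fitc(P):
    from scipy.optimize import least_squares
    r=least_squares(lambda p:np.hypot(P[:,0]-p[0],P[:,1]-p[1])-p[2],[*P.mean(0),30],loss="soft_l1");return r.x
def hull(p):
    m=np.zeros((400,640),np.uint8);m[p[:,1].astype(int),p[:,0].astype(int)]=1
    c=max(cv2.findContours(m,0,1)[0],key=len);return cv2.convexHull(c).reshape(-1,2).astype(float)
E
python3 - <<'E'
from seg import *
st=env.state();f=viewer.grab_frame("wrist");h=hsv(f);H,S,V=[h[...,i].astype(int) for i in range(3)]
y=win((H>22)&(H<36)&(S>150)&(V>120),285,80,348,145)
print(len(y),"disc",fitc(onz(f,hull(y),12,st)[:,:2]))
k=win(V<90,300,98,332,132);print(len(k),"knob",onz(f,k.mean(0),32,st),fitc(onz(f,hull(k),32,st)[:,:2]))
r=win(((H<6)|(H>174))&(S>130)&(V>100),285,80,348,145);print(len(r),"ring",fitc(onz(f,r,0,st)[:,:2]))
l=win(((H<8)|(H>172))&(S>120)&(V>60),285,30,365,62);P=onz(f,l,45,st)[:,:2]
d=np.linalg.svd(P-P.mean(0))[2][0];print(len(l),"line",P.mean(0),np.degrees(np.arctan2(d[1],d[0])))
for g,z in((spotter.trace(f,"scanner"),0),):
    print([(a["score"],a["box"]) for a in g])
E
```

```text
906 disc [488.80354033 268.10483959  27.85615841]
52 knob [[488.95751243 268.12016127  32.        ]] [488.88908231 268.11846481   7.50625163]
162 ring [491.43821765 272.77784433  38.9775842 ]
69 line [551.62625989 330.29038636] -44.94889550484844
[(0.68, [308.9, 69.6, 108.6, 134.0])]
```

{"fn": "apply_moves", "kwargs": {"delta_pos": [[0.2, 0.27, -0.3], [0.39, 0.54, -0.6], [0.39, 0.54, -0.9], [0.39, 0.54, -1], [0.39, 0.54, -1]], "rot": [[0, 0, 0], [0, 0, 0], [0, 0, 0], [0, 0, 0], [0, 0, 0]], "hand": [0.5, 0.5, 0.5, 0.5, 0.5]}}

```text
time_s: 4.1
ee_pos: [487.1, 265.7, 172.7]
ee_rot: [-179.8, 0.6, 51.6]
force: [-2.4, -0.5, -0.8]
gripper_width: 45.8
gripper_force: 0.0
```

{"fn": "apply_moves", "kwargs": {"delta_pos": [[0, 0, -0.3], [0, 0, -0.6], [0, 0, -0.8], [0, 0, -1], [0, 0, -1], [0, 0, -1]], "rot": [[0, 0, 0], [0, 0, 0], [0, 0, 0], [0, 0, 0], [0, 0, 0], [0, 0, 0]], "hand": [0.5, 0.5, 0.5, 0.5, 0.5, 0.5]}}

```text
time_s: 4.6
ee_pos: [490.0, 266.8, 59.2]
ee_rot: [180.0, -0.0, 51.6]
force: [0.5, -0.3, -0.6]
gripper_width: 45.5
gripper_force: 0.0
```

```bash
python3 - <<'E'
from look import *
st,f=look([("lid",0)],"w3.png")
X=np.array([[488.9,268.1,32],[489,268,12]]);print(proj(f,X,st),proj(f,st["ee_pos"],st))
E
```

```text
4.6 [490.  266.8  59.2] [180.   -0.   51.6]
lid [(array([312.5, 209.2]), 0.67, array([487., 270.]))]
[[315.38710859 222.7173642 ]
 [315.70017566 214.06646512]] [[317.68806442 237.94463304]]
```

View pics/w3.png

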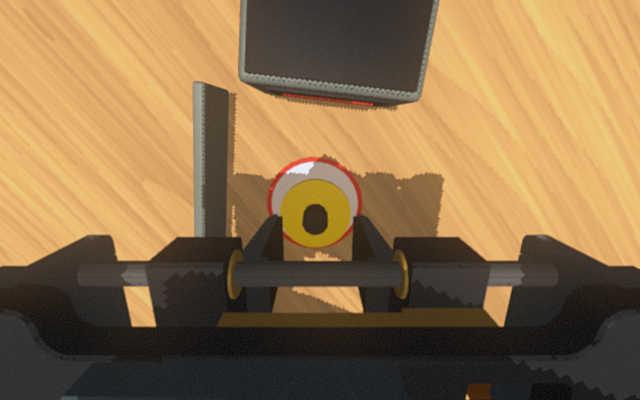

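The close view shows the knob at (315,219) and the disc centre at (316,214), as predicted. The fingers are on either side of it, so I descend and grip.

{"fn": "apply_moves", "kwargs": {"delta_pos": [[-0.01, 0.01, -0.2], [-0.01, 0.01, -0.4], [-0.01, 0.01, -0.44], [-0.01, 0.01, -0.44], [-0.01, 0.01, -0.44], [-0.01, 0.01, -0.44], [-0.01, 0.01, -0.44], [-0.01, 0.01, -0.44], [-0.01, 0.01, -0.44]], "rot": [[0, 0, 0], [0, 0, 0], [0, 0, 0], [0, 0, 0], [0, 0, 0], [0, 0, 0], [0, 0, 0], [0, 0, 0], [0, 0, 0]], "hand": [0.5, 0.5, 0.5, 0.5, 0, 0, 0, 0, 0], "newtons": 20}}

```text
time_s: 5.45
ee_pos: [492.0, 272.2, 12.3]
ee_rot: [179.8, -0.7, 51.5]
force: [-5.2, 4.5, 24.4]
gripper_width: 19.4
gripper_force: 26.5
```

```bash
python3 - <<'E'
from seg import *
st=env.state();print(st["ee_pos"],st["gripper_width"],st["gripper_force"])
f=viewer.grab_frame("top");h=hsv(f);H,S,V=[h[...,i].astype(int) for i in range(3)]
r=win(((H<6)|(H>174))&(S>130)&(V>100),195,215,240,258);print(len(r),"ring top",fitc(onz(f,r,0)[:,:2]))
f=viewer.grab_frame("wrist");h=hsv(f);H,S,V=[h[...,i].astype(int) for i in range(3)]
cv2.imwrite("/dev/null.png",np.zeros((2,2))) if 0 else None
l=win(((H<8)|(H>172))&(S>120)&(V>60),230,40,430,130);P=onz(f,l,45,st)[:,:2]
d=np.linalg.svd(P-P.mean(0))[2][0];print(len(l),"line",P.mean(0),np.degrees(np.arctan2(d[1],d[0])),l.min(0),l.max(0))
E
```

```text
[492.04240543 272.15204479  12.25974863] 19.416253849743356 26.492485594935715
33 ring top [491.22868669 271.90330528  38.5786366 ]
404 line [550.06622038 331.24613723] -44.634563103962705 [275.  96.] [395. 112.]
```

The tips are resting on the disc at z 12. I'll reopen, rise about 9 mm and grip again.

{"fn": "apply_moves", "kwargs": {"delta_pos": [[0, 0, 0], [0, 0, 0.07], [0, 0, 0.07], [0, 0, 0.07], [0, 0, 0.07], [0, 0, 0.07], [0, 0, 0.07], [0, 0, 0.07], [0, 0, 0.07]], "rot": [[0, 0, 0], [0, 0, 0], [0, 0, 0], [0, 0, 0], [0, 0, 0], [0, 0, 0], [0, 0, 0], [0, 0, 0], [0, 0, 0]], "hand": [0.4, 0.4, 0.4, 0.4, 0, 0, 0, 0, 0], "newtons": 20}}

```text
time_s: 6.3
ee_pos: [487.8, 268.3, 13.1]
ee_rot: [-180.0, 0.1, 51.6]
force: [-0.3, 0.9, -1.4]
gripper_width: 19.6
gripper_force: 20.0
```

{"fn": "apply_moves", "kwargs": {"delta_pos": [[0, 0, 0.15], [0, 0, 0.4], [0, 0, 0.7], [0, 0, 1]], "rot": [[0, 0, 0], [0, 0, 0], [0, 0, 0], [0, 0, 0]], "hand": [0, 0, 0, 0]}}

```text
time_s: 6.63
ee_pos: [487.3, 268.1, 133.9]
ee_rot: [-179.9, 0.1, 51.6]
force: [-0.2, -0.7, -0.6]
gripper_width: 19.3
gripper_force: 20.0
```

{"fn": "apply_moves", "kwargs": {"delta_pos": [[0, -0.15, 0.3], [0, -0.4, 0.6], [0, -0.7, 0.9], [0, -1, 1]], "rot": [[0, 0, 0], [0, 0, 0], [0, 0, 0], [0, 0, 0]], "hand": [0, 0, 0, 0]}}

```text
time_s: 6.97
ee_pos: [489.1, 157.4, 252.6]
ee_rot: [179.9, -0.3, 51.7]
force: [0.8, -0.4, -1.6]
gripper_width: 19.0
gripper_force: 20.0
```

{"fn": "apply_moves", "kwargs": {"delta_pos": [[0, -0.3, 0.1], [0, -0.6, 0.2], [0, -0.9, 0.3], [0, -1, 0.33]], "rot": [[0, 0, 0], [0, 0, 0], [0, 0, 0], [0, 0, 0]], "hand": [0, 0, 0, 0]}}

```text
time_s: 7.3
ee_pos: [488.4, 33.2, 290.7]
ee_rot: [179.8, -0.0, 51.4]
force: [-0.1, 0.1, -1.1]
gripper_width: 19.4
gripper_force: 20.0
```

{"fn": "apply_moves", "kwargs": {"delta_pos": [[0, -0.3, 0], [0, -0.6, 0], [0, -0.9, 0], [0, -1, 0]], "rot": [[0, 0, 0], [0, 0, 0], [0, 0, 0], [0, 0, 0]], "hand": [0, 0, 0, 0]}}

```text
time_s: 7.63
ee_pos: [487.8, -86.5, 288.4]
ee_rot: [180.0, 0.1, 51.4]
force: [-0.5, 1.1, -1.8]
gripper_width: 19.4
gripper_force: 20.0
```

{"fn": "apply_moves", "kwargs": {"delta_pos": [[0, -0.3, 0], [0, -0.6, 0], [0, -0.9, 0], [0, -1, 0]], "rot": [[0, 0, 0], [0, 0, 0], [0, 0, 0], [0, 0, 0]], "hand": [0, 0, 0, 0]}}

```text
time_s: 7.97
ee_pos: [488.1, -206.3, 288.2]
ee_rot: [180.0, 0.1, 51.5]
force: [0.0, 0.2, 0.1]
gripper_width: 19.2
gripper_force: 20.0
```

{"fn": "apply_moves", "kwargs": {"delta_pos": [[0, -0.3, 0], [-0.1, -0.6, 0], [-0.15, -0.9, 0], [-0.15, -1, 0], [-0.15, -1, 0], [-0.15, -1, 0]], "rot": [[0, 0, 0], [0, 0, 0], [0, 0, 0], [0, 0, 0], [0, 0, 0], [0, 0, 0]], "hand": [0, 0, 0, 0, 0, 0]}}

```text
time_s: 8.47
ee_pos: [470.4, -322.2, 288.3]
ee_rot: [-179.9, -0.1, 51.6]
force: [0.3, 0.7, -0.0]
gripper_width: 19.2
gripper_force: 20.0
```

```bash
python3 - <<'E'
from seg import *
st,f=look([("tin",0),("tin_label",52),("spool",0),("spray",0),("lid",st["ee_pos"][2]-13 if 0 else 0)],"w4.png")
for a in spotter.trace(f,"lid")[:1]+spotter.trace(f,"tin")[:2]: print(a["score"],a["box"])
E
```

```text
8.4667 [ 470.4 -322.2  288.3] [-1.799e+02 -1.000e-01  5.160e+01]
tin [(array([411.8,  76.4]), 0.86, array([ 669.3, -302.7])), (array([330.1, 133.9]), 0.78, array([ 519.1, -292.9])), (array([312.2, 230.5]), 0.67, array([ 392.2, -405. ]))]
tin_label [(array([432.9,  86.6]), 0.66, array([ 667.6, -326.9])), (array([345.1, 116.9]), 0.64, array([ 549.6, -284.2]))]
spool [(array([280.7,  88.6]), 0.86, array([ 501.3, -191.6]))]
spray [(array([366.2, 176.1]), 0.97, array([ 524.1, -385. ]))]
lid [(array([313. , 230.3]), 0.67, array([ 393.5, -405.6]))]
0.57 [317.4, 227.2, 92.3, 67.6]
0.91 [425.1, 71.2, 48.6, 41.4]
0.62 [332.9, 135.9, 48.4, 47.9]
```

View pics/w4.png

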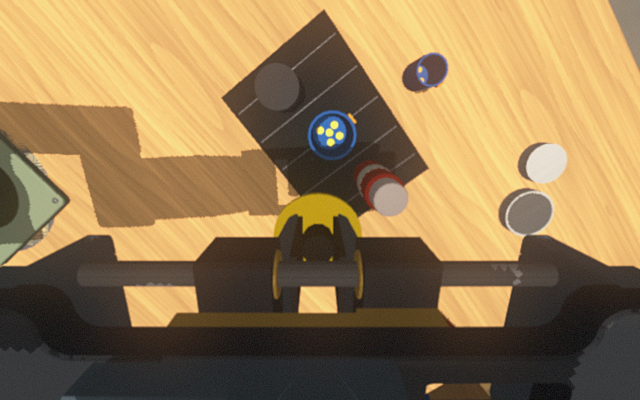

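The lid hangs level in the gripper, with its disc at (317,228). The tin's rim is at (332,134) and its orange tab at (352,119).

```bash
cat > tl.py <<'E'
from seg import *
st=env.state();f=viewer.grab_frame("wrist");h=hsv(f);H,S,V=[h[...,i].astype(int) for i in range(3)]
print(st["ee_pos"],st["ee_rot"])
def tin(x0,y0,x1,y1):
    b=win((H>100)&(H<125)&(S>130)&(V>70),x0,y0,x1,y1);hu=hull(b)
    c=fitc(onz(f,hu,100,st)[:,:2]);print(len(b),"rim",c)
    o=win((H>8)&(H<22)&(S>180)&(V>150),x0,y0,x1,y1);p=onz(f,o.mean(0),98,st)[0,:2]
    print(len(o),"tab",p,np.degrees(np.arctan2(*(p-c[:2])[::-1])));return c
def lid(x0,y0,x1,y1):
    y=win((H>22)&(H<36)&(S>150)&(V>60),x0,y0,x1,y1);hu=hull(y)
    hu=hu[hu[:,1]<y[:,1].min()+ .55*(y[:,1].max()-y[:,1].min())]
    P=onz(f,hu,st["ee_pos"][2]-1,st)[:,:2]
    from scipy.optimize import least_squares
    r=least_squares(lambda p:np.hypot(*(P-p).T)-29.5,st["ee_pos"][:2]).x
    print(len(y),"lid-TCP",r-st["ee_pos"][:2],np.abs(np.hypot(*(P-r).T)-29.5).max());return r
E
python3 - <<'E'
from tl import *
tin(295,100,375,172);lid(265,185,370,262)
E
```

```text
[ 470.38269318 -322.19548208  289.24708599] [ 1.79979161e+02 -7.16464455e-03  5.16776523e+01]
782 rim [ 519.245583   -288.52986891   30.03964842]
23 tab [ 552.0538369  -288.19252879] 0.5891043164226623
1906 lid-TCP [0.64429974 0.64835832] 1.2170703923683241
```

{"fn": "apply_moves", "kwargs": {"delta_pos": [[0.15, 0.1, 0], [0.4, 0.27, -0.2], [0.4, 0.27, -0.4], [0.4, 0.27, -0.6], [0.4, 0.27, -0.6], [0.4, 0.27, -0.6]], "rot": [[0, 0, 0], [0, 0, 0], [0, 0, 0], [0, 0, 0], [0, 0, 0], [0, 0, 0]], "hand": [0, 0, 0, 0, 0, 0]}}

```text
time_s: 9.42
ee_pos: [517.7, -290.1, 216.3]
ee_rot: [-179.9, 0.0, 51.6]
force: [0.6, 0.3, -0.6]
gripper_width: 19.4
gripper_force: 20.0
```

```bash
python3 - <<'E'
from tl import *
lid(240,150,400,290)
save(f,"w5.png",(200,100,440,300),3)
print(proj(f,[[519.2+31*np.cos(a),-288.5+31*np.sin(a),100] for a in np.radians([0,52,90,142,322])],st))
b=win((H>100)&(H<125)&(S>130)&(V>70),200,100,440,280);print(len(b))
if len(b)>20:
    P=onz(f,hull(b),100,st)[:,:2];print(np.round(P,1))
E
```

```text
[ 517.67343679 -290.10207607  216.27757622] [-1.79852042e+02  2.16489696e-02  5.16268721e+01]
2032 lid-TCP [0.39578621 1.17338532] 0.3506486026436164
[[341.28992924 173.11603262]
 [317.77463193 161.89043861]
 [299.43117322 168.33509075]
 [288.78463687 191.20943267]
 [347.20615997 190.8130139 ]]
347
[[ 536.9 -264.5]
 [ 543.6 -271.1]
 [ 546.4 -275.9]
 [ 547.3 -278. ]
 [ 547.5 -279.5]
 [ 518.4 -287.8]
 [ 493.4 -276.4]
 [ 495.2 -270.9]
 [ 501.  -265.7]
 [ 507.4 -261.2]
 [ 509.6 -260.2]
 [ 516.3 -258.7]
 [ 519.2 -258.4]
 [ 528.4 -260.3]
 [ 536.1 -263.8]]
```

View pics/w5.png

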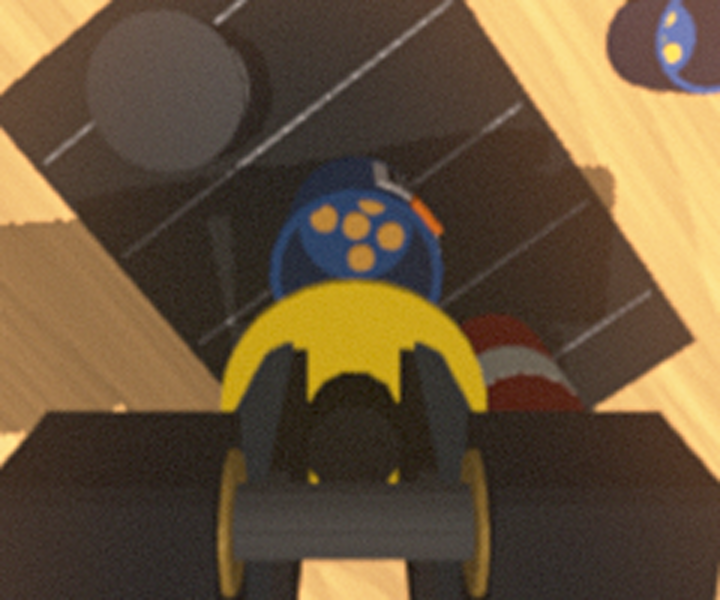

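The tin rim is centred near x 519.4, y -288.6, and the lid is within about 1.3 mm of it. Next I lower it.

{"fn": "apply_moves", "kwargs": {"delta_pos": [[0.01, 0, -0.2], [0.01, 0, -0.4], [0.01, 0, -0.6], [0.01, 0, -0.75], [0.01, 0, -0.78], [0.01, 0, -0.81], [0.01, 0, -0.84], [0.01, 0, -0.87], [0.01, 0, -0.87]], "rot": [[0, 0, 0], [0, 0, 0], [0, 0, 0], [0, 0, 0], [0, 0, 0], [0, 0, 0], [0, 0, 0], [0, 0, 0], [0, 0, 0]], "hand": [0, 0, 0, 0, 0, 0, 0, 0, 0]}}

```text
time_s: 10.22
ee_pos: [519.7, -290.9, 113.3]
ee_rot: [179.9, -0.0, 51.6]
force: [-0.1, -0.7, -1.3]
gripper_width: 19.6
gripper_force: 20.0
```

{"fn": "apply_moves", "kwargs": {"delta_pos": [[0, 0, -0.02], [0, 0, -0.04], [0, 0, -0.05], [0, 0, -0.05]], "rot": [[0, 0, 0], [0, 0, 0], [0, 0, 0], [0, 0, 0]], "hand": [0, 0, 0, 0]}}

```text
time_s: 10.55
ee_pos: [519.2, -290.5, 106.4]
ee_rot: [-180.0, 0.0, 51.6]
force: [-0.5, -0.1, -0.6]
gripper_width: 19.3
gripper_force: 20.0
```

{"fn": "apply_moves", "kwargs": {"delta_pos": [[0, 0, -0.01], [0, 0, -0.01], [0, 0, -0.01]], "rot": [[0, 0, 0], [0, 0, 0], [0, 0, 0]], "hand": [0, 0, 0]}}

```text
time_s: 10.8
ee_pos: [519.3, -290.6, 105.4]
ee_rot: [180.0, -0.0, 51.6]
force: [1.0, 0.2, 0.4]
gripper_width: 19.3
gripper_force: 20.0
```

{"fn": "apply_moves", "kwargs": {"delta_pos": [[0, 0, -0.01], [0, 0, -0.01], [0, 0, -0.01]], "rot": [[0, 0, 0], [0, 0, 0], [0, 0, 0]], "hand": [0, 0, 0]}}

```text
time_s: 11.05
ee_pos: [519.5, -290.7, 105.1]
ee_rot: [179.9, -0.0, 51.6]
force: [-2.2, 1.0, 5.5]
gripper_width: 19.5
gripper_force: 20.0
```

The lid is seated, with contact at z 105. I release and back off to check it.

{"fn": "apply_moves", "kwargs": {"delta_pos": [[0, 0, 0.01], [0, 0, 0.01], [0, 0, 0.01], [0, 0, 0.15], [0, 0, 0.4], [0, 0, 0.7], [0, 0, 1]], "rot": [[0, 0, 0], [0, 0, 0], [0, 0, 0], [0, 0, 0], [0, 0, 0], [0, 0, 0], [0, 0, 0]], "hand": [0.4, 0.5, 0.5, 0.5, 0.6, 0.8, 1]}}

```text
time_s: 11.63
ee_pos: [518.8, -290.3, 224.6]
ee_rot: [-179.9, 0.0, 51.6]
force: [0.9, -0.9, -0.2]
gripper_width: 62.9
gripper_force: 0.0
```

{"fn": "apply_moves", "kwargs": {"delta_pos": [[-0.15, -0.2, 0.15], [-0.39, -0.5, 0.3], [-0.39, -0.5, 0.5], [-0.39, -0.5, 0.5], [-0.39, -0.5, 0.5]], "rot": [[0, 0, 0], [0, 0, 0], [0, 0, 0], [0, 0, 0], [0, 0, 0]], "hand": [1, 1, 1, 1, 1]}}

```text
time_s: 12.05
ee_pos: [472.8, -351.4, 285.4]
ee_rot: [179.8, -0.0, 51.5]
force: [-0.4, 0.9, -1.4]
gripper_width: 90.8
gripper_force: 0.0
```

```bash
python3 - <<'E'
from tl import *
t=proj(f,[519.4,-288.6,100],st)[0];print(t)
x,y=t.astype(int)
yy=win((H>22)&(H<36)&(S>150)&(V>60),x-45,y-45,x+45,y+45);hu=hull(yy)
print("disc",fitc(onz(f,hu,104,st)[:,:2]))
tin(x-45,y-45,x+45,y+45)
save(f,"w6.png",(x-60,y-60,x+60,y+60),5)
E
```

```text
[ 472.78352989 -351.38254309  285.38942469] [ 1.79811654e+02 -2.62222868e-02  5.15325471e+01]
[314.81792964 117.1370339 ]
disc [ 520.55989715 -290.97175408   29.48055656]Traceback (most recent call last):
  File "<stdin>", line 6, in <module>
  File "tl.py", line 5, in tin
    b=win((H>100)&(H<125)&(S>130)&(V>70),x0,y0,x1,y1);hu=hull(b)
                                                         ~~~~^^^
  File "seg.py", line 10, in hull
    c=max(cv2.findContours(m,0,1)[0],key=len);return cv2.convexHull(c).reshape(-1,2).astype(float)
ValueError: max() iterable argument is empty
```

{"fn": "apply_moves", "kwargs": {"delta_pos": [[0.15, 0.2, 0], [0.39, 0.51, -0.2], [0.39, 0.51, -0.4], [0.39, 0.51, -0.6], [0.39, 0.51, -0.6]], "rot": [[0, 0, 0], [0, 0, 0], [0, 0, 0], [0, 0, 0], [0, 0, 0]], "hand": [1, 1, 1, 1, 1]}}

```text
time_s: 12.52
ee_pos: [516.8, -285.7, 205.2]
ee_rot: [-179.2, 0.1, 51.8]
force: [-0.5, -0.1, -0.5]
gripper_width: 91.2
gripper_force: 0.0
```

{"fn": "apply_moves", "kwargs": {"delta_pos": [[0, 0, -0.2], [0, 0, -0.4], [0, 0, -0.6], [0, 0, -0.6], [0, 0, -0.6]], "rot": [[0, 0, 0], [0, 0, 0], [0, 0, 0], [0, 0, 0], [0, 0, 0]], "hand": [1, 1, 1, 1, 1]}}

```text
time_s: 12.93
ee_pos: [518.9, -289.0, 139.7]
ee_rot: [-179.9, 0.0, 51.6]
force: [1.2, -0.7, 0.4]
gripper_width: 91.1
gripper_force: 0.0
```

{"fn": "apply_moves", "kwargs": {"delta_pos": [[0, -0.01, -0.15], [0, -0.01, -0.3], [0, -0.01, -0.45], [0, -0.01, -0.58], [0, -0.01, -0.58], [0, -0.01, -0.58]], "rot": [[0, 0, 0], [0, 0, 0], [0, 0, 0], [0, 0, 0], [0, 0, 0], [0, 0, 0]], "hand": [1, 1, 1, 1, 1, 1]}}

```text
time_s: 13.43
ee_pos: [520.1, -291.0, 72.0]
ee_rot: [179.9, -0.0, 51.6]
force: [-0.1, -0.1, 0.4]
gripper_width: 91.2
gripper_force: 0.0
```

{"fn": "apply_moves", "kwargs": {"delta_pos": [[0, 0, 0], [0, 0, 0], [0, 0, 0], [0, 0, 0], [0, 0, 0], [0, 0, 0]], "rot": [[0, 0, 0], [0, 0, 0], [0, 0, 0], [0, 0, 0], [0, 0, 0], [0, 0, 0]], "hand": [0.5, 0.5, 0.5, 0.5, 0.5, 0.5], "newtons": 30}}

```text
time_s: 13.93
ee_pos: [519.3, -290.5, 71.2]
ee_rot: [180.0, -0.0, 51.6]
force: [-2.1, 2.3, 4.1]
gripper_width: 61.3
gripper_force: 30.0
```

{"fn": "apply_moves", "kwargs": {"delta_pos": [[0, 0, 0.05], [0, 0, 0.15], [0, 0, 0.35], [0, 0, 0.6], [0, 0, 0.85], [0, 0, 1], [0, 0, 1]], "rot": [[0, 0, 0], [0, 0, 0], [0, 0, 0], [0, 0, 0], [0, 0, 0], [0, 0, 0], [0, 0, 0]], "hand": [0.5, 0.5, 0.5, 0.5, 0.5, 0.5, 0.5]}}

```text
time_s: 14.52
ee_pos: [521.5, -291.9, 195.2]
ee_rot: [179.5, -0.1, 51.6]
force: [1.4, -0.3, -2.2]
gripper_width: 61.1
gripper_force: 30.0
```

{"fn": "apply_moves", "kwargs": {"delta_pos": [[0, 0.1, 0.1], [0, 0.25, 0.1], [0, 0.5, 0.1], [0, 0.75, 0.1], [0, 1, 0.1]], "rot": [[0, 0, 0], [0, 0, 0.02], [0, 0, 0.05], [0, 0, 0.08], [0, 0, 0.11]], "hand": [0.5, 0.5, 0.5, 0.5, 0.5]}}

```text
time_s: 14.93
ee_pos: [517.9, -168.5, 200.8]
ee_rot: [-179.8, 0.0, 61.1]
force: [0.7, -0.3, -2.4]
gripper_width: 60.8
gripper_force: 30.0
```

{"fn": "apply_moves", "kwargs": {"delta_pos": [[-0.02, 0.25, 0], [-0.04, 0.5, 0], [-0.06, 0.75, 0], [-0.08, 1, 0]], "rot": [[0, 0, 0.04], [0, 0, 0.07], [0, 0, 0.11], [0, 0, 0.14]], "hand": [0.5, 0.5, 0.5, 0.5]}}

```text
time_s: 15.27
ee_pos: [507.9, -48.4, 201.0]
ee_rot: [-179.8, 0.0, 73.3]
force: [0.1, 0.7, -4.1]
gripper_width: 60.6
gripper_force: 30.0
```

{"fn": "apply_moves", "kwargs": {"delta_pos": [[-0.02, 0.25, 0], [-0.04, 0.5, 0], [-0.06, 0.75, 0], [-0.08, 1, 0]], "rot": [[0, 0, 0.04], [0, 0, 0.07], [0, 0, 0.11], [0, 0, 0.14]], "hand": [0.5, 0.5, 0.5, 0.5]}}

```text
time_s: 15.6
ee_pos: [498.2, 71.2, 201.0]
ee_rot: [-179.8, 0.0, 85.3]
force: [0.1, 0.7, -2.3]
gripper_width: 60.9
gripper_force: 30.0
```

{"fn": "apply_moves", "kwargs": {"delta_pos": [[-0.02, 0.25, 0], [-0.04, 0.5, 0], [-0.06, 0.75, 0], [-0.08, 0.95, 0], [-0.08, 1, 0]], "rot": [[0, 0, 0.04], [0, 0, 0.07], [0, 0, 0.11], [0, 0, 0.13], [0, 0, 0.13]], "hand": [0.5, 0.5, 0.5, 0.5, 0.5]}}

```text
time_s: 16.02
ee_pos: [488.5, 192.9, 201.0]
ee_rot: [-179.8, -0.1, 96.5]
force: [-0.9, -0.4, -2.8]
gripper_width: 60.9
gripper_force: 30.0
```

{"fn": "apply_moves", "kwargs": {"delta_pos": [[0, 0.1, 0], [0, 0.2, 0], [0, 0.2, 0], [0, 0.2, 0]], "rot": [[0, 0, 0], [0, 0, 0], [0, 0, 0], [0, 0, 0]], "hand": [0.5, 0.5, 0.5, 0.5]}}

```text
time_s: 16.35
ee_pos: [490.4, 213.2, 202.2]
ee_rot: [-180.0, 0.0, 96.3]
force: [-0.5, -0.3, -2.5]
gripper_width: 60.8
gripper_force: 30.0
```

```bash
python3 - <<'E'
from tl import *
save(f,"w7.png")
y=win((H>22)&(H<36)&(S>150)&(V>60),220,150,420,290);hu=hull(y)
print(len(y),np.round(np.c_[hu,onz(f,hu,st["ee_pos"][2]+33,st)[:,:2]-st["ee_pos"][:2]],1))
r=win(((H<6)|(H>174))&(S>130)&(V>100),200,0,450,280);print(len(r),r.min(0),r.max(0))
E
```

```text
[490.35211154 213.24269664 202.20274886] [-1.79950918e+02  4.65116686e-02  9.63178787e+01]
4305 [[321.  206.   -2.2  32.8]
 [330.  207.    2.4  32.8]
 [334.  208.    4.6  32.4]
 [340.  210.    7.8  31.7]
 [352.  216.   14.5  29.1]
 [360.  224.   19.3  25.2]
 [366.  232.   23.1  21. ]
 [368.  235.   24.5  19.4]
 [370.  240.   26.   16.7]
 [371.  243.   26.8  15. ]
 [373.  250.   28.6  11. ]
 [373.  255.   29.    8.1]
 [372.  259.   28.9   5.6]
 [371.  260.   28.5   5. ]
 [357.  261.   20.9   3.5]
 [269.  261.  -27.   -1.7]
 [266.  260.  -28.7  -1.3]
 [265.  257.  -29.3   0.5]
 [265.  255.  -29.4   1.7]
 [266.  248.  -29.1   5.9]
 [267.  244.  -28.7   8.3]
 [268.  241.  -28.3  10.1]
 [270.  236.  -27.4  13.2]
 [271.  234.  -26.9  14.4]
 [274.  229.  -25.6  17.4]
 [277.  225.  -24.1  19.8]
 [283.  219.  -21.2  23.5]
 [288.  215.  -18.8  26. ]
 [291.  213.  -17.3  27.3]
 [301.  208.  -12.4  30.6]
 [312.  206.   -6.9  32.3]]
438 [293.  64.] [398. 163.]
```

View pics/w7.png

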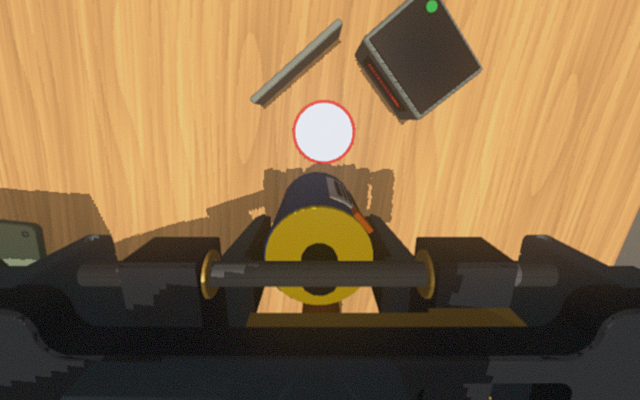

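Lid and tin are held level, with the lid disc at (319,255). The empty circle is at (324,132), and the label/tab at (355,210) points the same way as the reader.

```bash
python3 - <<'E'
from tl import *
r=win(((H<6)|(H>174))&(S>130)&(V>100),285,90,362,172);print(len(r),"ring",fitc(onz(f,r,0,st)[:,:2]))
l=win(((H<9)|(H>172))&(S>120)&(V>60),355,55,410,115);P=onz(f,l,45,st)[:,:2]
d=np.linalg.svd(P-P.mean(0))[2][0];print(len(l),"line",P.mean(0),np.degrees(np.arctan2(d[1],d[0])))
o=win((H>5)&(H<20)&(S>190)&(V>90),340,195,380,245);p=onz(f,o.mean(0),st["ee_pos"][2]+27,st)[0,:2]-st["ee_pos"][:2]-[0,3]
print(len(o),o.mean(0),p,np.degrees(np.arctan2(p[1],p[0])))
E
```

```text
[490.41503531 212.81451049 202.31448962] [-1.79959178e+02  4.71013763e-02  9.62804040e+01]
346 ring [491.28772277 272.58340706  39.18954205]
169 line [550.62989928 331.12869147] -44.5337335619548
183 [362.32786885 221.19672131] [21.55550984 21.68656715] 45.173650478358724
```

{"fn": "apply_moves", "kwargs": {"delta_pos": [[0, 0.15, 0], [0.01, 0.35, 0], [0.01, 0.47, -0.1], [0.01, 0.47, -0.3], [0.01, 0.47, -0.5], [0.01, 0.47, -0.7], [0.01, 0.47, -0.85], [0.01, 0.47, -0.93], [0.01, 0.47, -0.93], [0.01, 0.47, -0.93]], "rot": [[0, 0, 0], [0, 0, 0], [0, 0, 0], [0, 0, 0], [0, 0, 0], [0, 0, 0], [0, 0, 0], [0, 0, 0], [0, 0, 0], [0, 0, 0]], "hand": [0.5, 0.5, 0.5, 0.5, 0.5, 0.5, 0.5, 0.5, 0.5, 0.5]}}

```text
time_s: 17.28
ee_pos: [491.8, 269.5, 90.8]
ee_rot: [-180.0, 0.0, 96.3]
force: [0.8, -0.0, -2.4]
gripper_width: 61.2
gripper_force: 30.0
```

{"fn": "apply_moves", "kwargs": {"delta_pos": [[0, 0, -0.04], [0, 0, -0.08], [0, 0, -0.12], [0, 0, -0.13], [0, 0, -0.13], [0, 0, -0.13]], "rot": [[0, 0, 0], [0, 0, 0], [0, 0, 0], [0, 0, 0], [0, 0, 0], [0, 0, 0]], "hand": [0.5, 0.5, 0.5, 0.5, 0.5, 0.5]}}

```text
time_s: 17.78
ee_pos: [491.8, 269.9, 75.5]
ee_rot: [180.0, -0.0, 96.3]
force: [0.7, 0.4, -2.8]
gripper_width: 61.0
gripper_force: 30.0
```

{"fn": "apply_moves", "kwargs": {"delta_pos": [[0, 0, -0.01], [0, 0, -0.02], [0, 0, -0.03], [0, 0, -0.03]], "rot": [[0, 0, 0], [0, 0, 0], [0, 0, 0], [0, 0, 0]], "hand": [0.5, 0.5, 0.5, 0.5]}}

```text
time_s: 18.12
ee_pos: [491.6, 269.8, 71.6]
ee_rot: [-180.0, 0.0, 96.3]
force: [-0.3, -0.5, -2.0]
gripper_width: 60.7
gripper_force: 30.0
```

{"fn": "apply_moves", "kwargs": {"delta_pos": [[0, 0, -0.01], [0, 0, -0.01], [0, 0, -0.01], [0, 0, -0.01]], "rot": [[0, 0, 0], [0, 0, 0], [0, 0, 0], [0, 0, 0]], "hand": [0.5, 0.5, 0.5, 0.5]}}

```text
time_s: 18.45
ee_pos: [491.8, 269.9, 71.2]
ee_rot: [180.0, -0.0, 96.3]
force: [-2.6, -0.7, 5.1]
gripper_width: 60.9
gripper_force: 30.0
```

The tin is down on the circle. I release, rise and check.

{"fn": "apply_moves", "kwargs": {"delta_pos": [[0, 0, 0], [0, 0, 0], [0, 0, 0], [0, 0, 0], [0, 0, 0], [0, 0, 0.1], [0, 0, 0.3], [0, 0, 0.6], [0, 0, 0.9], [0, 0, 1]], "rot": [[0, 0, 0], [0, 0, 0], [0, 0, 0], [0, 0, 0], [0, 0, 0], [0, 0, 0], [0, 0, 0], [0, 0, 0], [0, 0, 0], [0, 0, 0]], "hand": [0.75, 0.85, 1, 1, 1, 1, 1, 1, 1, 1]}}

```text
time_s: 19.28
ee_pos: [494.1, 271.1, 196.0]
ee_rot: [179.5, -0.2, 96.3]
force: [1.0, 0.3, 0.8]
gripper_width: 90.9
gripper_force: 0.0
```

{"fn": "apply_moves", "kwargs": {"delta_pos": [[0, -0.2, 0.3], [0, -0.5, 0.6], [0, -0.7, 0.8], [0, -0.7, 0.8], [0, -0.7, 0.8], [0, -0.7, 0.8]], "rot": [[0, 0, 0], [0, 0, 0], [0, 0, 0], [0, 0, 0], [0, 0, 0], [0, 0, 0]], "hand": [1, 1, 1, 1, 1, 1]}}

```text
time_s: 19.78
ee_pos: [491.4, 185.9, 285.9]
ee_rot: [-180.0, -0.0, 96.3]
force: [0.7, -0.8, -0.3]
gripper_width: 91.5
gripper_force: 0.0
```

```bash
python3 - <<'E'
from tl import *
t=proj(f,[491.3,272.5,100],st)[0].astype(int);x,y=t;print(t)
yy=win((H>22)&(H<36)&(S>150)&(V>60),x-45,y-45,x+45,y+45)
print("disc",fitc(onz(f,hull(yy),104,st)[:,:2]))
o=win((H>5)&(H<20)&(S>190)&(V>90),x-45,y-45,x+45,y+45);print(len(o),"tab",onz(f,o.mean(0),98,st)[0,:2] if len(o) else 0)
r=win(((H<6)|(H>174))&(S>130)&(V>100),x-50,y-50,x+50,y+50);P=onz(f,r,0,st)[:,:2];print(len(r),"ring",fitc(P))
save(f,"w8.png",(x-100,y-90,x+100,y+90),4)
E
```

```text
[491.418078   185.92435777 285.9416484 ] [-1.79959224e+02 -2.51261334e-02  9.62682102e+01]
[325 110]
disc [490.79650356 273.18157517  29.14014518]
2 tab [535.5761206  328.51765768]
49 ring [492.62282684 273.7266497   40.25056869]
```

View pics/w8.png

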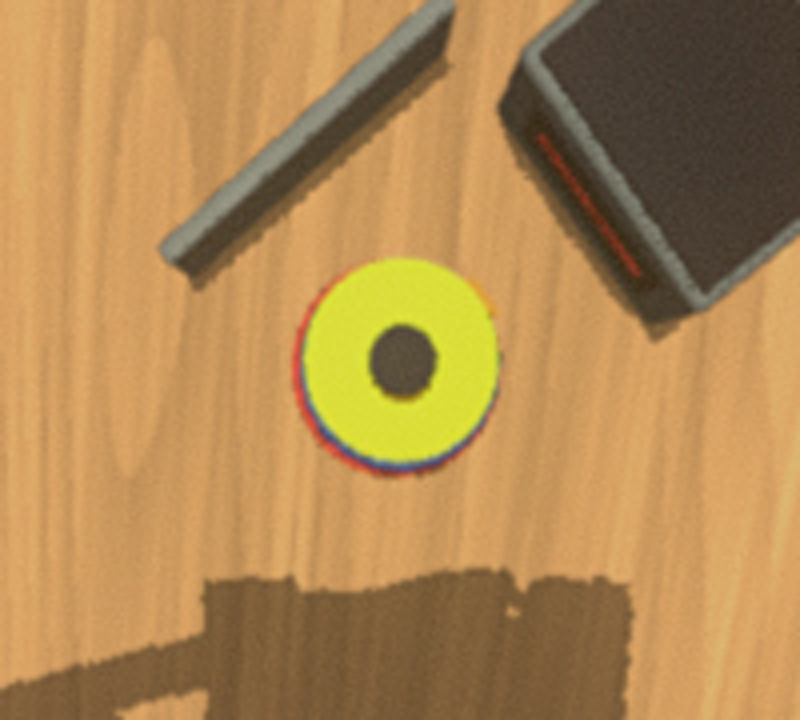

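The tin stands centred in the circle with its lid level (disc at crop (400,360)). The tab at (485,297) points at the reader's window line at (590,205). The jar was not touched. Handing in.

```bash
python3 -c "
from workcell import env
print(env.job_done())"
```

```text
the job is handed in; nothing more can be done
None
```

The job is handed in, but no verdict came back. My last wrist-camera check showed the lid sitting level on the tin, the tin within about 2 mm of the circle's centre, and its label tab facing the reader's window; the jar, spool, spray can and multimeter were left where they stood.

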